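# Show the sitter how the night bottle is made

### The arm

A 6-joint arm with a two-finger parallel gripper is mounted at the origin on the work surface. World frame = base frame: x ahead of the robot, y to its left, z up, the work surface at z = 0. Lengths are in m, angles in degrees, forces in N, time in s.
With the tool pointing down it reaches from about 0.325 to 0.9 m from the base axis. Payload 3.5 kg.
Tool frame: the origin (TCP) lies at the very end of the fingers, on their centre line; the grasp point (between the pads) lies 19 mm behind it; y points along the fingers, z is the direction in which the jaws open and shut, and the axes are right-handed (so a half turn about y gives the same grasp; the last joint's range is limited). The gripper opens to 85 mm and grips with 20 to 120 N. Pads are 22 mm wide; open, the fingers measure 114 mm over their backs; the gripper's body (76 mm by 85 mm) begins 54 mm behind the grasp point. The pads swing forward as they close: fully open they stand 13 mm farther back than shut.
Start: joints at [58.763, 15.837, -1.513, 72.651, 0, 84.076], TCP at [0.267, 0.565, 0.231] pointing down, gripper open.
Joint ranges: [-178.77, 178.77], [-48.84, 107.48], [-61.69, 71.31], [-111.58, 123.2], [-90, 87.43], [-180, 180]. Speed limits (degrees/s): [147.25, 147.25, 180, 180, 180, 180].

### API

Orientations are given as a 3x3 rotation matrix whose columns are the frame's x, y, z axes.
In Python, from workcell import arm gives the robot as it stands. The module is installed in compiled form; this text tells all that it offers.
- The arm moves only by the tool send_rows, never from a script. Its argument "plan" is a list of rows, each an object with "travel": the shift along the tool's x, y, z in cm, a list of three; "rot": the turn, a rotation vector about the tool's x, y, z in degrees, a list of three; "fingers": the opening, from 0 (shut) to 1 (fully open). A call has 1 to 5 rows; each row shifts and turns the pose as measured when the row begins, along the tool's axes as they then stand; what a row does not reach is not made up. A row lasts 1/8 s, in which the tool goes at most 62.5 mm and 10.7 degrees, less where a joint would pass 70% of its speed; a pose out of reach is approached as far as the arm can. A call with a gripper value outside its range is refused whole. The fingers move at their own pace and stop on an object; the grip force is fixed at half the most. Time passes only in rows, so rows that do not move let the fingers close. It gives the time, the measured TCP pose, the force and the opening at its end, in the units of the state.
- arm.state(): the state, without advancing time (a new reading comes with each control period).
- arm.read_camera(name): name is "scene" or "top" or "wrist"; returns a dict with "img" (420x560x3 uint8, red, green, blue), "fx", "fy", "cx", "cy" (pixels), "R" (3x3) and "t" (3): a world point X has camera coordinates R X + t. Camera axes: x right, y down, z forward; pixel columns grow to the right and rows downward; lengths in m; the calibration is good to about 2 mm. A picture is of the moment at which its call begins. There is no depth.
- arm.sign_off(): hands the job in, once; it reports no verdict.
The state is a dict: "t": time; "q": joint angles; "qvel": joint speeds; "effort": joint torques, N m; "tool_pos": TCP position; "orientation": TCP orientation; "ft_force": force on the tool from outside, world axes, zero at the start; "wrist_torque": the same for the moment, N m; "finger_gap": finger opening in m.
Only numpy, scipy, OpenCV 4.12 (cv2) and the standard library are available. Lean on these libraries where they do the work, as an engineer would, in place of code of your own. Each camera call takes 0.05 s, during which the arm holds its last target. There are 200 camera calls.

### The job

Show the sitter what to use for the night bottle, in the order of use: point at the open mouth of the tall glass bottle, then at the green button of the frosted formula dispenser, then at the clean yellow cap lying in the drying rack (not the used one left on the counter near the bowl). Each time bring the fingertips to about two centimetres straight above the thing and stay there for two seconds. Touch, press and move nothing, and finish while still pointing at the clean cap.

Things in the scene. Friction and masses are not known exactly. Their poses are not given: they have to be found in the camera images.
- bottle: tall open glass bottle, loose, upright: 62 mm across, 190 mm high, straight neck 42 mm across from 164 mm up; origin at the centre of its underside, z up
- bottle_mouth (a point): centre of the bottle's open mouth, level with its rim, 190 mm above the counter; the mouth is 35 mm wide inside; z up
- dispenser: frosted-plastic formula dispenser, standing fixed: 165 mm deep (its x), 117 mm wide (its y), 235 mm high at the white hopper lid, which covers the half at negative x; its front (+x) has an open bottle bay below and, on top, a white deck 108 mm wide sloping down 20 degrees to the front. Origin at the centre of its underside, z up, x towards its front, which faces roughly away from the robot
- dose_top (a point): centre of the top face of the dispenser's round green push button, 36 mm across, set in the sloped deck about 40 mm in front of the dispenser's middle and lower than the hopper lid; its z axis is the button's outward normal, up and leaning 20 degrees to the dispenser's front
- dose (a joint): travel of the green button in m: 0 out, 0.006 fully pressed (spring, 5 N); it must stay out
- rack: low collapsible drying rack in sage-green silicone with a white rim, standing fixed: 180 mm (its x) by 220 mm (its y, 244 mm over the end grips), rim 45 mm above the counter; ribbed floor, tops of the ribs 14 mm up; a row of four slim prongs, tips 54 mm up, along its -y end (80 mm from its middle). Origin at the centre of its underside, z up
- clean_cap: the clean yellow bottle cap, loose, dome up on the ribs of the rack: 47 mm across, 36 mm high; origin at the centre of its underside, z up
- clean_cap_top (a point): top of the clean cap's dome, on its axis, about 50 mm above the counter; z up
- used_cap: the used yellow cap, of the same shape and size, loose, dome up on the bare counter; not to be pointed at; origin at the centre of its underside
- used_cap_top (a point): top of the used cap's dome, 36 mm above the counter; z up
- bowl: small white ceramic bowl, loose, 104 mm across, 45 mm high; origin at the centre of its underside
- scoop: small blue plastic measuring scoop, loose, lying on the counter: cup 34 mm across, 22 mm high, handle along its -x, ending 90 mm from the cup's axis; origin at the centre of the cup's underside
There are look-alikes about, which are no part of the job. Leave any pink look-alike of the clean_cap alone. There is more than one size of the scoop; the job needs the larger.

How it is judged (in metres and radians):
On the way, in this order (a step that is already met when the one before it is completed fails the run):
1. the fingertips point at the bottle's mouth from just above and dwell there (horizontal distance between the grasp point and bottle_mouth below 0.025 m and z of the grasp point in the frame of bottle_mouth between 0.02 and 0.065 m), for 1.8 s.
2. then they point at the dispenser's green button and dwell there (horizontal distance between the grasp point and dose_top below 0.025 m and z of the grasp point in the frame of dose_top between 0.02 and 0.065 m), for 1.8 s.
3. then they point at the clean cap in the rack and dwell there (horizontal distance between the grasp point and clean_cap_top below 0.025 m and z of the grasp point in the frame of clean_cap_top between 0.02 and 0.065 m), for 1.8 s.
At the end, for the whole second after the job is handed in: grasp point within 25 mm of the clean cap's axis and 20 to 65 mm above its top (fingertips about 19 mm lower), touching nothing; bottle, caps, bowl and scoop at rest within 6 mm of their starts, bottle upright, button out (under 1.5 mm pressed) (all of step 3 and distance of each of bottle, clean_cap, used_cap, bowl, scoop from where it was at the start of the episode below 0.006 m and linear speed of each of bottle, clean_cap, used_cap, bowl, scoop below 0.02 m/s and angle between bottle's own z axis and vertical below 0.05 rad and value of joint dose below 0.0015 m).
It fails at once if the robot touches something (contact over 0.3 N) (contact force between any of the fingers, the arm and anything else above 0.3 N).
It fails at once if the dispenser's button is pressed (value of joint dose above 0.0015 m).
It fails at once if a loose thing is shifted, lifted or carried (moved over 6 mm) (distance of any of bottle, clean_cap, used_cap, bowl, scoop from where it was at the start of the episode above 0.006 m).
It fails at once if the fingertips point at the used cap (grasp point within 50 mm of its top) (distance between the grasp point and used_cap_top below 0.05 m).
It also fails if it takes over 62 s, if anything falls off the work surface, if the arm or the gripper's body presses on something with over 40 N, if the wrist force passes 120 N, or if a joint passes its speed limit or range.

## Working session

There is one attempt and no reset: what is moved stays moved. The work goes in short steps, Python scripts to look and compute and a tool call to move; the robot and the scene stay as the last step left them, time stands still between calls to the robot, and variables do not carry over. Pictures are saved under pics/ and viewed, about 8 in all and at most 12, crops included, and the job is handed in when it is done.

Besides the shell and the picture viewer there is one more tool, called after "Request:" by a JSON object that holds its "fn" and its "kwargs". send_rows: Moves the arm, as the interface text tells. Its arguments: {"type":"object","properties":{"plan":{"type":"array"}},"required":["plan"]}

```bash
mkdir -p pics
cat > h.py <<'E'
import numpy as np, cv2, json
from workcell import arm
def snap(n,f):
    c=arm.read_camera(n); cv2.imwrite(f'pics/{f}.png',c['img'][:,:,::-1])
    np.savez(f'pics/{f}.npz',**c); return c
def cast(c,u,v,z):
    R=np.array(c['R']);t=np.array(c['t']);o=-R.T@t
    d=R.T@np.array([(u-c['cx'])/c['fx'],(v-c['cy'])/c['fy'],1.])
    return o+d*(z-o[2])/d[2]
def proj(c,X):
    p=np.array(c['R'])@np.array(X)+np.array(c['t']); return c['cx']+c['fx']*p[0]/p[2],c['cy']+c['fy']*p[1]/p[2]
E
python3 - <<'E'
from h import *
for n in('top','scene'):
    c=snap(n,n+'0'); print(n,-np.array(c['R']).T@c['t'],c['fx'])
s=arm.state();print(s['t'],s['tool_pos'],np.round(s['orientation'],3),s['finger_gap'])
E
```

```text
top [0.4323812  0.02177834 1.39760882] 506.0205017233017
scene [ 1.19935186 -0.21618208  0.6118295 ] 382.45787518541255
0.1 [0.2668493  0.56438159 0.23024825] [[ 0.904 -0.001  0.428]
 [-0.428 -0.002  0.904]
 [-0.    -1.    -0.002]] 0.08506781728215278
```

View pics/top0.png

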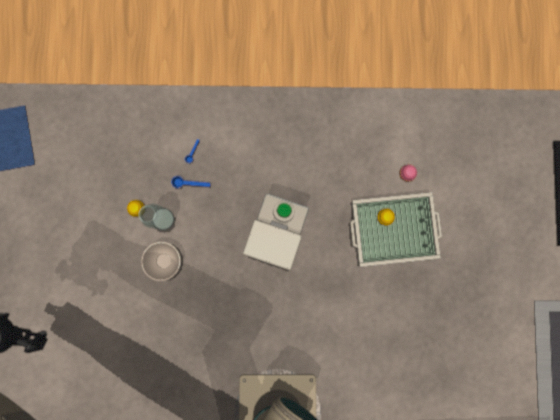

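View pics/scene0.png

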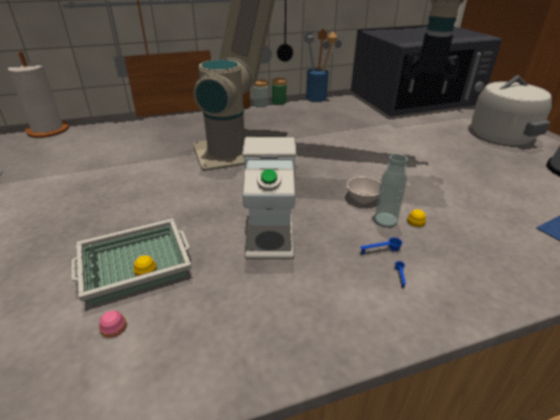

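The top view shows yellow caps at (387,217) in the rack and (135,208) on the counter by the bottle, and a pink one at (409,173). The bottle is at about (155,217), the green button at (284,211), and the large scoop at (178,182). I pick the yellow cap inside the rack and check it in a crop.

Run:
```python
from h import *
T=dict(np.load('pics/top0.npz'));S=dict(np.load('pics/scene0.npz'))
def blobs(c,lo,hi):
    m=cv2.inRange(cv2.cvtColor(c['img'],cv2.COLOR_RGB2HSV),lo,hi)
    n,l,s,ce=cv2.connectedComponentsWithStats(m)
    return [(int(s[i,4]),ce[i].round(1),s[i,:4]) for i in range(1,n) if s[i,4]>25]
for nm,lo,hi,z in(('yellow',(18,150,90),(32,255,255),0.03),('green',(60,150,40),(85,255,255),0.19)):
    for k,c in(('T',T),('S',S)):
        for a,p,b in blobs(c,lo,hi):
            if a<2000: print(nm,k,a,p,b,cast(c,*p,z).round(3))
def crop(c,x,y,w,h): return cv2.resize(c['img'][y:y+h,x:x+w,::-1],(400,300),interpolation=cv2.INTER_CUBIC)
a=np.vstack([np.hstack([crop(T,115,185,80,60),crop(T,240,180,80,60)]),np.hstack([crop(T,345,185,100,75),crop(S,350,145,107,80)])])
cv2.imwrite('pics/crops.png',a)
```

```text
yellow T 194 [134.2 207.2] [127 200  17  17] [0.551 0.387 0.03 ]
yellow T 228 [385.8 216.6] [378 209  17  17] [ 0.529 -0.294  0.03 ]
yellow S 254 [416.7 217.9] [408 209  18  18] [0.57  0.373 0.03 ]
yellow S 324 [143.9 264.9] [134 256  22  19] [ 0.529 -0.295  0.03 ]
green T 120 [283.9 209.8] [278 204  13  12] [ 0.533 -0.011  0.19 ]
green S 139 [268.5 175.8] [262 170  14  13] [ 0.51  -0.003  0.19 ]
```

View pics/crops.png

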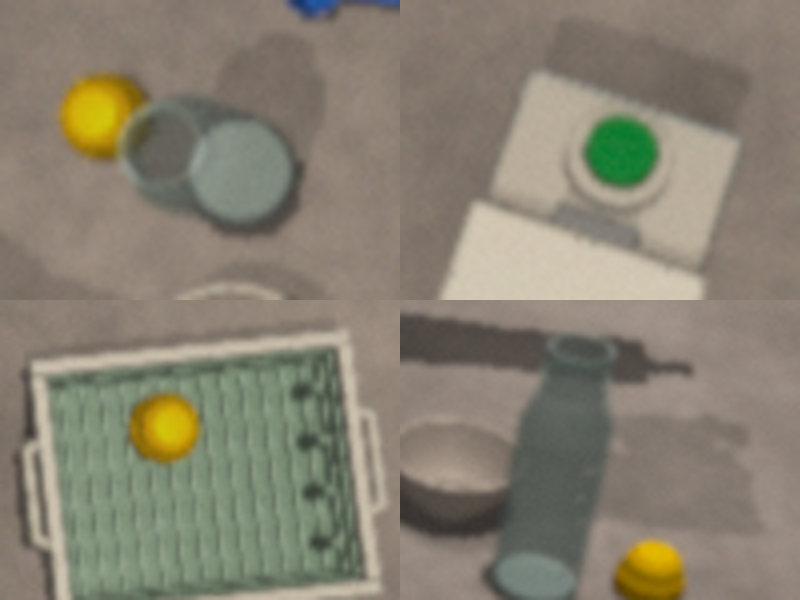

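The crops show the clean cap domed up on the rack ribs, with the used cap right beside the bottle. In the top view the mouth is at about (148,214.6) and the bottle base at (163.4,219); in the scene view the mouth is at (398.7,159). Next I triangulate.

Run:
```python
from h import *
T=dict(np.load('pics/top0.npz'));S=dict(np.load('pics/scene0.npz'))
def P(c): return np.array([[c['fx'],0,c['cx']],[0,c['fy'],c['cy']],[0,0,1]])@np.c_[c['R'],c['t']]
for n,a,b in(('mouth',(148,214.6),(398.7,158.9)),('button',(283.9,209.8),(268.5,175.8)),('clean',(385.8,216.6),(143.9,264.9)),('used',(134.5,207.7),(416.7,217.9))):
    X=cv2.triangulatePoints(P(T),P(S),np.array(a,float).reshape(2,1),np.array(b,float).reshape(2,1));X=(X[:3]/X[3]).ravel()
    print(n,X.round(4))
print('mouth',cast(T,148,214.6,.19),cast(S,398.7,158.9,.19),'base',cast(T,163.4,219,0.0))
# dispenser lid corners (top crop px -> image), z .235
for u,v in((475,202),(703,271)): print('lid front',cast(T,(u-400)/5+240,v/5+180,.235).round(3))
print('bowl',cast(T,161,261,.03))
```

```text
mouth [0.5213 0.3147 0.1841]
button [ 0.5319 -0.0107  0.2033]
clean [ 0.5292 -0.2942  0.0297]
used [0.5511 0.3909 0.0124]
mouth [0.51962868 0.31140365 0.19      ] [0.5312754  0.31133005 0.19      ] base [0.52145246 0.31464568 0.        ]
lid front [0.504 0.056 0.235]
lid front [ 0.473 -0.049  0.235]
bowl [0.40706882 0.31221141 0.03      ]
```

Grasp targets are: mouth (0.521,0.314,0.19), button (0.532,-0.011,~0.20), clean cap (0.529,-0.294,0.05). First I rise, shut the fingers and head for a point above the mouth.

Request:
{"fn": "send_rows", "kwargs": {"plan": [{"travel": [0,-3,0],"rot": [0,0,0],"fingers": 0},{"travel": [0,-3,0],"rot": [0,0,0],"fingers": 0},{"travel": [4,-2,-1.4],"rot": [0,0,0],"fingers": 0},{"travel": [5,0,-1.7],"rot": [0,0,0],"fingers": 0},{"travel": [5,0,-1.7],"rot": [0,0,0],"fingers": 0}]}}

```text
t: 0.72
tool_pos: [0.3723, 0.4599, 0.3089]
orientation: [[0.907, -0.004, 0.421], [-0.421, -0.007, 0.907], [-0.001, -1.0, -0.009]]
ft_force: [0.6, 0.1, 1.0]
finger_gap: -0.0001
```

```bash
cat >> h.py <<'E'
def go(X):
    s=arm.state();p=np.array(s['tool_pos']);O=np.array(s['orientation'])
    print('t',s['t'],'tcp',p.round(4),'q',np.round(s['q'],1),'gap',round(s['finger_gap'],3),'F',np.round(s['ft_force'],2))
    print('travel cm',(O.T@(np.array(X)-p)*100).round(2),'toolY',O[:,1].round(3))
E
python3 -c "
from h import *
go([.521,.314,.28])"
```

```text
t 0.725 tcp [0.3723 0.4599 0.3089] q [44.8 11.1  1.8 81.1 -0.1 69.7] gap -0.0 F [0.59 0.11 0.95]
travel cm [19.63  2.93 -6.95] toolY [-0.004 -0.007 -1.   ]
```

Request:
{"fn": "send_rows", "kwargs": {"plan": [{"travel": [4.5,0.3,-1.6],"rot": [0,0,0],"fingers": 0},{"travel": [4.5,0.3,-1.6],"rot": [0,0,0],"fingers": 0},{"travel": [3,0.3,-1],"rot": [0,0,0],"fingers": 0},{"travel": [1,0,-0.5],"rot": [0,0,0],"fingers": 0},{"travel": [0,0,0],"rot": [0,0,0],"fingers": 0}]}}

```text
t: 1.35
tool_pos: [0.474, 0.3562, 0.2977]
orientation: [[0.905, -0.008, 0.425], [-0.425, -0.009, 0.905], [-0.003, -1.0, -0.012]]
ft_force: [1.0, 1.1, -0.3]
finger_gap: 0.0
```

```bash
python3 -c "
from h import *
c=snap('wrist','w1');print(proj(c,[.521,.314,.19]),proj(c,arm.state()['tool_pos']))
go([.521,.314,.213])"
```

```text
(np.float64(254.86299737481258), np.float64(287.8884531645775)) (np.float64(277.20700755113955), np.float64(276.4653093377342))
t 1.4 tcp [0.4737 0.3566 0.2976] q [30.8 11.5  1.  80.1 -0.2 56. ] gap 0.0 F [-0.86 -0.    0.04]
travel cm [ 6.12  8.47 -1.75] toolY [-0.008 -0.009 -1.   ]
```

View pics/w1.png

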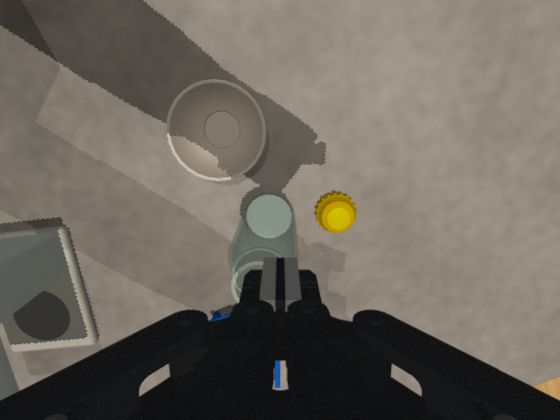

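The wrist view shows the bottle base at (269,216) and the mouth rim partly hidden by the fingers, left edge ~232 and top ~250. The used cap is at (337,213). I check base and rim with the calibration.

```bash
python3 -c "
from h import *
c=dict(np.load('pics/w1.npz'))
print(cast(c,269,216,0), cast(c,337,213,.03))
o=-c['R'].T@c['t'];print(o)
for X in([.521,.314,.19],[.525,.316,.19]):
  a=np.linspace(0,6.283,60);q=np.array([proj(c,[X[0]+.021*np.cos(k),X[1]+.021*np.sin(k),.19]) for k in a]);print(proj(c,X),q.min(0),q.max(0))
"
```

```text
[0.52355608 0.31593673 0.        ] [0.54516419 0.39216088 0.03      ]
[0.4125596  0.38828618 0.44095917]
(np.float64(254.86299737481258), np.float64(287.8884531645775)) [226.26308533 261.40244607] [283.48051398 313.33444016]
(np.float64(259.6964072929341), np.float64(291.33804766167555)) [231.16732612 264.99392679] [288.24819089 316.65057655]
```

The base is at (0.5235,0.316), consistent with the first measurement. I go over it, then down to 24 mm above the rim.

Request:
{"fn": "send_rows", "kwargs": {"plan": [{"travel": [3,0,-0.9],"rot": [0,0,0],"fingers": 0},{"travel": [2.5,0,-0.7],"rot": [0,0,0],"fingers": 0},{"travel": [0.5,2,0],"rot": [0,0,0],"fingers": 0},{"travel": [0.3,2.5,0],"rot": [0,0,0],"fingers": 0},{"travel": [0,1.5,0],"rot": [0,0,0],"fingers": 0}]}}

```text
t: 2.02
tool_pos: [0.5213, 0.3211, 0.2389]
orientation: [[0.91, -0.005, 0.415], [-0.415, -0.005, 0.91], [-0.002, -1.0, -0.006]]
ft_force: [0.1, -0.5, 0.5]
finger_gap: 0.0
```

```bash
python3 -c "
from h import *
go([.522,.315,.214])"
```

```text
t 2.025 tcp [0.5213 0.3211 0.2389] q [25.6 14.6 -2.2 73.6 -0.1 50.2] gap 0.0 F [ 0.09 -0.47  0.54]
travel cm [ 0.32  2.49 -0.51] toolY [-0.005 -0.005 -1.   ]
```

Request:
{"fn": "send_rows", "kwargs": {"plan": [{"travel": [0.3,1,-0.5],"rot": [0,0,0],"fingers": 0},{"travel": [0,1,0],"rot": [0,0,0],"fingers": 0},{"travel": [0,0.5,0],"rot": [0,0,0],"fingers": 0},{"travel": [0,0,0],"rot": [0,0,0],"fingers": 0},{"travel": [0,0,0],"rot": [0,0,0],"fingers": 0}]}}

```text
t: 2.65
tool_pos: [0.5207, 0.3165, 0.213]
orientation: [[0.911, -0.005, 0.412], [-0.413, -0.004, 0.911], [-0.003, -1.0, -0.006]]
ft_force: [0.1, -0.3, -0.3]
finger_gap: -0.0
```

Run:
```python
from h import *
go([.522,.315,.214])
T=snap('top','top1');S=snap('scene','scene1')
f=lambda c,x,y,w,h: cv2.resize(c['img'][y:y+h,x:x+w,::-1],(400,400),interpolation=cv2.INTER_CUBIC)
cv2.imwrite('pics/c1.png',np.hstack([f(T,100,165,100,100),f(S,340,130,110,110)]))
```

```text
t 2.65 tcp [0.5207 0.3165 0.213 ] q [25.3 15.1 -4.8 70.5 -0.1 49.6] gap -0.0 F [ 0.11 -0.34 -0.3 ]
travel cm [ 0.18 -0.1  -0.08] toolY [-0.005 -0.004 -1.   ]
```

View pics/c1.png

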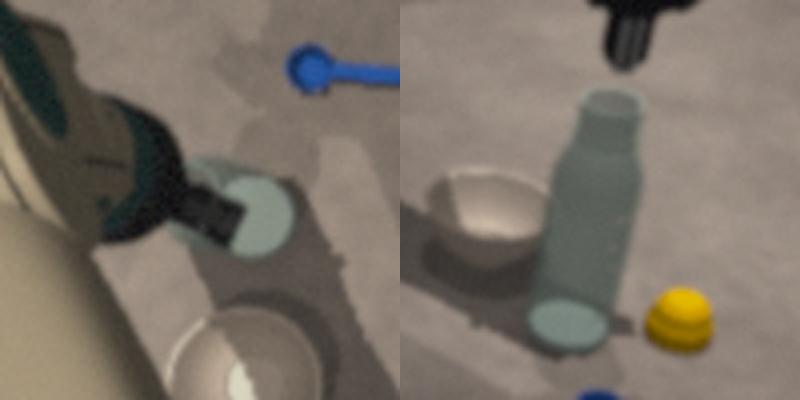

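Run:
```python
from h import *
T=dict(np.load('pics/top1.npz'));S=dict(np.load('pics/scene1.npz'))
for c,x,y,k in((T,100,165,4),(S,340,130,400/110)):
    for z in(.213,.286,.3):
        u,v=proj(c,[.5207,.3165,z]);print('tcp z',z,((u-x)*k).__round__(1),((v-y)*k).__round__(1))
    u,v=proj(c,[.522,.315,.19]);print('mouth',(u-x)*k,(v-y)*k)
```

```text
tcp z 0.213 173.8 193.6
tcp z 0.286 140.5 183.5
tcp z 0.3 133.7 181.4
mouth 185.99913385404682 194.38513179565098
tcp z 0.213 217.6 64.9
tcp z 0.286 239.5 -42.7
tcp z 0.3 243.9 -64.5
mouth 210.26561373265685 97.93109456439817
```

The fingertips and rim project where predicted in both views. The dark strip in the top view starts where the tips should be, and the rest of it is their shadow. I dwell.

Request:
{"fn": "send_rows", "kwargs": {"plan": [{"travel": [0,0,0],"rot": [0,0,0],"fingers": 0},{"travel": [0,0,0],"rot": [0,0,0],"fingers": 0},{"travel": [0,0,0],"rot": [0,0,0],"fingers": 0},{"travel": [0,0,0],"rot": [0,0,0],"fingers": 0},{"travel": [0,0,0],"rot": [0,0,0],"fingers": 0}]}}

```text
t: 3.38
tool_pos: [0.5212, 0.3167, 0.2139]
orientation: [[0.911, -0.003, 0.413], [-0.413, -0.004, 0.911], [-0.002, -1.0, -0.005]]
ft_force: [0.5, 0.8, -0.5]
finger_gap: -0.0001
```

Request:
{"fn": "send_rows", "kwargs": {"plan": [{"travel": [0,0,0],"rot": [0,0,0],"fingers": 0},{"travel": [0,0,0],"rot": [0,0,0],"fingers": 0},{"travel": [0,0,0],"rot": [0,0,0],"fingers": 0},{"travel": [0,0,0],"rot": [0,0,0],"fingers": 0},{"travel": [0,0,0],"rot": [0,0,0],"fingers": 0}]}}

```text
t: 4.0
tool_pos: [0.5211, 0.3166, 0.2138]
orientation: [[0.911, -0.004, 0.413], [-0.413, -0.004, 0.911], [-0.002, -1.0, -0.005]]
ft_force: [-0.1, 0.1, 0.7]
finger_gap: -0.0002
```

Request:
{"fn": "send_rows", "kwargs": {"plan": [{"travel": [0,0,0],"rot": [0,0,0],"fingers": 0},{"travel": [0,0,0],"rot": [0,0,0],"fingers": 0},{"travel": [0,0,0],"rot": [0,0,0],"fingers": 0},{"travel": [0,0,0],"rot": [0,0,0],"fingers": 0},{"travel": [0,0,0],"rot": [0,0,0],"fingers": 0}]}}

```text
t: 4.62
tool_pos: [0.5212, 0.3166, 0.2138]
orientation: [[0.911, -0.004, 0.413], [-0.413, -0.004, 0.911], [-0.002, -1.0, -0.005]]
ft_force: [-0.4, 0.1, -0.1]
finger_gap: -0.0002
```

Request:
{"fn": "send_rows", "kwargs": {"plan": [{"travel": [0,0,0],"rot": [0,0,0],"fingers": 0},{"travel": [0,0,0],"rot": [0,0,0],"fingers": 0},{"travel": [0,-3,0],"rot": [0,0,0],"fingers": 0},{"travel": [0,-4,0],"rot": [0,0,0],"fingers": 0},{"travel": [0,-3,0],"rot": [0,0,0],"fingers": 0}]}}

```text
t: 5.25
tool_pos: [0.5194, 0.316, 0.3123]
orientation: [[0.911, -0.011, 0.413], [-0.413, -0.007, 0.911], [-0.007, -1.0, -0.011]]
ft_force: [0.7, 1.1, 0.1]
finger_gap: 0.0001
```

```bash
python3 -c "
from h import *
go([.532,.08,.31])"
```

```text
t 5.25 tcp [0.5194 0.316  0.3123] q [25.3 13.   4.5 82.2 -0.1 49.7] gap 0.0 F [0.65 1.07 0.12]
travel cm [ 10.89   0.38 -20.97] toolY [-0.011 -0.007 -1.   ]
```

Request:
{"fn": "send_rows", "kwargs": {"plan": [{"travel": [2.2,0,-4.2],"rot": [0,0,0],"fingers": 0},{"travel": [2.2,0,-4.2],"rot": [0,0,0],"fingers": 0},{"travel": [2.2,0,-4.2],"rot": [0,0,0],"fingers": 0},{"travel": [2.2,0,-4.2],"rot": [0,0,0],"fingers": 0},{"travel": [2,0,-4],"rot": [0,0,0],"fingers": 0}]}}

```text
t: 5.88
tool_pos: [0.5352, 0.0795, 0.318]
orientation: [[0.914, -0.001, 0.406], [-0.406, -0.004, 0.914], [0.001, -1.0, -0.004]]
ft_force: [0.8, 0.5, 0.2]
finger_gap: -0.0002
```

Request:
{"fn": "send_rows", "kwargs": {"plan": [{"travel": [0,0,0],"rot": [0,0,0],"fingers": 0}]}}

```text
t: 6.0
tool_pos: [0.5353, 0.077, 0.3182]
orientation: [[0.912, -0.001, 0.41], [-0.41, -0.005, 0.912], [0.001, -1.0, -0.004]]
ft_force: [-0.1, 0.5, 0.4]
finger_gap: 0.0
```

Run:
```python
from h import *
c=snap('wrist','w2');go([.535,-.012,.29])
m=cv2.inRange(cv2.cvtColor(c['img'],cv2.COLOR_RGB2HSV),(60,150,40),(85,255,255))
n,l,s,ce=cv2.connectedComponentsWithStats(m)
for i in range(1,n):
    if s[i,4]>60: print(s[i],ce[i],cast(c,*ce[i],.2))
print(proj(c,[.532,-.011,.2]))
```

```text
t 6.05 tcp [0.5353 0.0782 0.3182] q [ 1.6  5.4 -3.8 80.9 -0.2 25.7] gap -0.001 F [ 0.58  0.06 -0.27]
travel cm [ 3.66  2.85 -8.23] toolY [-0.001 -0.004 -1.   ]
[ 144  226   51   43 1696] [168.61497642 246.6067217 ] [ 0.53191252 -0.01093024  0.2       ]
(np.float64(168.58927036815314), np.float64(246.74342206796558))
```

View pics/w2.png

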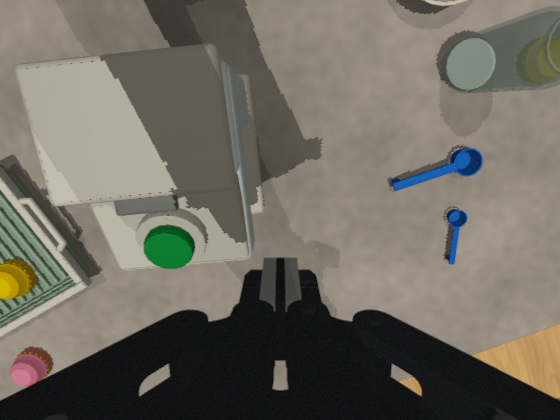

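The wrist view shows the green button at (169,247), which gives (0.532,-0.011) and matches the first measurement. The hopper lid is behind it. I move over the button, then down.

Request:
{"fn": "send_rows", "kwargs": {"plan": [{"travel": [1.5,0,-3.3],"rot": [0,0,0],"fingers": 0},{"travel": [1.3,0.5,-3],"rot": [0,0,0],"fingers": 0},{"travel": [0.8,1,-1.9],"rot": [0,0,0],"fingers": 0},{"travel": [0,1,0],"rot": [0,0,0],"fingers": 0},{"travel": [0,0,0],"rot": [0,0,0],"fingers": 0}]}}

```text
t: 6.68
tool_pos: [0.5355, -0.0079, 0.2929]
orientation: [[0.916, 0.0, 0.402], [-0.402, -0.001, 0.916], [0.001, -1.0, -0.001]]
ft_force: [0.5, 0.0, -1.2]
finger_gap: 0.0005
```

```bash
python3 -c "
from h import *
go([.535,-.012,.229])"
```

```text
t 6.675 tcp [ 0.5355 -0.0079  0.2929] q [-7.7  5.2 -7.  77.8 -0.1 16. ] gap 0.001 F [ 0.48  0.02 -1.21]
travel cm [ 0.12  6.39 -0.39] toolY [ 0.    -0.001 -1.   ]
```

Request:
{"fn": "send_rows", "kwargs": {"plan": [{"travel": [0.1,1.5,-0.4],"rot": [0,0,0],"fingers": 0},{"travel": [0,2,0],"rot": [0,0,0],"fingers": 0},{"travel": [0,1.5,0],"rot": [0,0,0],"fingers": 0},{"travel": [0,0.8,0],"rot": [0,0,0],"fingers": 0},{"travel": [0,0,0],"rot": [0,0,0],"fingers": 0}]}}

```text
t: 7.3
tool_pos: [0.5349, -0.0091, 0.2316]
orientation: [[0.918, 0.0, 0.398], [-0.398, -0.0, 0.918], [0.0, -1.0, -0.0]]
ft_force: [0.1, -0.3, -0.3]
finger_gap: -0.0001
```

Run:
```python
from h import *
go([.535,-.012,.229])
S=snap('scene','scene2')
cv2.imwrite('pics/c2.png',cv2.resize(S['img'][100:220,190:350,::-1],(800,600),interpolation=cv2.INTER_CUBIC))
```

```text
t 7.3 tcp [ 0.5349 -0.0091  0.2316] q [ -7.9   6.7 -12.7  70.6  -0.   15.5] gap -0.0 F [ 0.12 -0.33 -0.34]
travel cm [ 0.13  0.26 -0.26] toolY [ 0. -0. -1.]
```

View pics/c2.png

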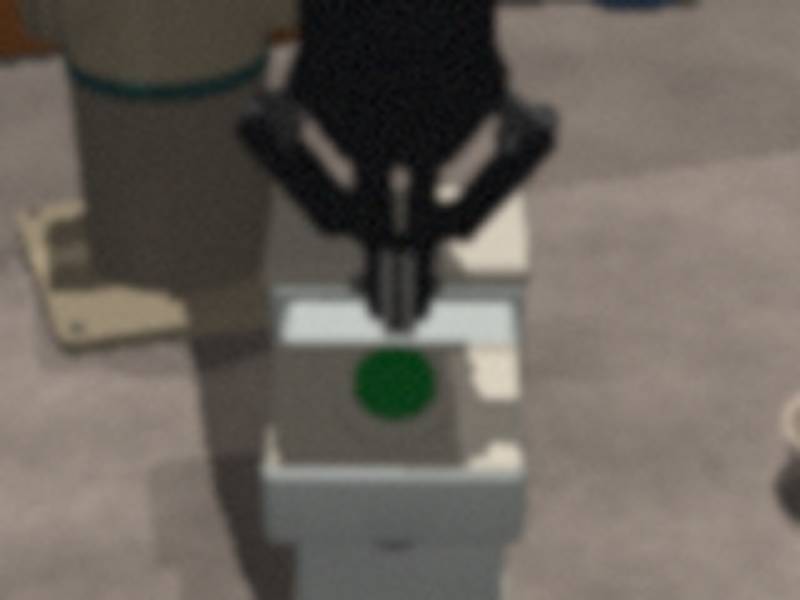

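The fingertips hang centred above the green button, about 55 px (~28 mm) up, and clear of the lid. I dwell.

Request:
{"fn": "send_rows", "kwargs": {"plan": [{"travel": [0,0.3,0],"rot": [0,0,0],"fingers": 0},{"travel": [0,0,0],"rot": [0,0,0],"fingers": 0},{"travel": [0,0,0],"rot": [0,0,0],"fingers": 0},{"travel": [0,0,0],"rot": [0,0,0],"fingers": 0},{"travel": [0,0,0],"rot": [0,0,0],"fingers": 0}]}}

```text
t: 7.98
tool_pos: [0.5367, -0.0095, 0.2311]
orientation: [[0.917, 0.005, 0.398], [-0.398, -0.001, 0.917], [0.005, -1.0, 0.001]]
ft_force: [-0.3, 0.6, -0.3]
finger_gap: 0.0002
```

Request:
{"fn": "send_rows", "kwargs": {"plan": [{"travel": [0,0,0],"rot": [0,0,0],"fingers": 0},{"travel": [0,0,0],"rot": [0,0,0],"fingers": 0},{"travel": [0,0,0],"rot": [0,0,0],"fingers": 0},{"travel": [0,0,0],"rot": [0,0,0],"fingers": 0},{"travel": [0,0,0],"rot": [0,0,0],"fingers": 0}]}}

```text
t: 8.6
tool_pos: [0.5367, -0.0095, 0.2311]
orientation: [[0.917, 0.005, 0.398], [-0.398, -0.001, 0.917], [0.005, -1.0, 0.001]]
ft_force: [0.5, 0.6, -0.6]
finger_gap: 0.0004
```

Request:
{"fn": "send_rows", "kwargs": {"plan": [{"travel": [0,0,0],"rot": [0,0,0],"fingers": 0},{"travel": [0,0,0],"rot": [0,0,0],"fingers": 0},{"travel": [0,0,0],"rot": [0,0,0],"fingers": 0},{"travel": [0,0,0],"rot": [0,0,0],"fingers": 0},{"travel": [0,0,0],"rot": [0,0,0],"fingers": 0}]}}

```text
t: 9.22
tool_pos: [0.5367, -0.0095, 0.2311]
orientation: [[0.917, 0.005, 0.398], [-0.398, -0.001, 0.917], [0.005, -1.0, 0.001]]
ft_force: [-0.2, 0.2, 0.2]
finger_gap: 0.0
```

Request:
{"fn": "send_rows", "kwargs": {"plan": [{"travel": [0,0,0],"rot": [0,0,0],"fingers": 0},{"travel": [0,0,0],"rot": [0,0,0],"fingers": 0},{"travel": [0,-2,0],"rot": [0,0,0],"fingers": 0},{"travel": [0,-3,0],"rot": [0,0,0],"fingers": 0},{"travel": [0,-2,0],"rot": [0,0,0],"fingers": 0}]}}

```text
t: 9.85
tool_pos: [0.5346, -0.0092, 0.3004]
orientation: [[0.917, -0.0, 0.398], [-0.398, -0.0, 0.917], [-0.0, -1.0, -0.0]]
ft_force: [0.9, -1.1, -0.5]
finger_gap: 0.0001
```

```bash
python3 -c "
from h import *
go([.53,-.22,.30])"
```

```text
t 9.85 tcp [ 0.5346 -0.0092  0.3004] q [-7.9  5.  -6.3 78.7 -0.  15.5] gap 0.0 F [ 0.87 -1.14 -0.47]
travel cm [  7.97   0.04 -19.52] toolY [-0. -0. -1.]
```

Request:
{"fn": "send_rows", "kwargs": {"plan": [{"travel": [1.6,0,-4],"rot": [0,0,0],"fingers": 0},{"travel": [1.6,0,-4],"rot": [0,0,0],"fingers": 0},{"travel": [1.6,0,-4],"rot": [0,0,0],"fingers": 0},{"travel": [1.6,0,-4],"rot": [0,0,0],"fingers": 0},{"travel": [1.6,0,-3.5],"rot": [0,0,0],"fingers": 0}]}}

```text
t: 10.48
tool_pos: [0.5329, -0.2235, 0.304]
orientation: [[0.92, 0.007, 0.392], [-0.392, -0.001, 0.92], [0.007, -1.0, 0.001]]
ft_force: [0.7, 0.2, 1.2]
finger_gap: 0.0001
```

Request:
{"fn": "send_rows", "kwargs": {"plan": [{"travel": [0,0,0],"rot": [0,0,0],"fingers": 0}]}}

```text
t: 10.6
tool_pos: [0.5328, -0.226, 0.3037]
orientation: [[0.919, 0.007, 0.395], [-0.395, -0.002, 0.919], [0.007, -1.0, 0.001]]
ft_force: [-0.2, -0.2, 0.6]
finger_gap: -0.0003
```

Run:
```python
from h import *
c=snap('wrist','w3');go([.529,-.294,.15])
m=cv2.inRange(cv2.cvtColor(c['img'],cv2.COLOR_RGB2HSV),(18,150,90),(32,255,255))
n,l,s,ce=cv2.connectedComponentsWithStats(m)
for i in range(1,n):
    if s[i,4]>100: print(s[i],ce[i],cast(c,*ce[i],.032))
print(proj(c,[.529,-.294,.032]))
```

```text
t 10.65 tcp [ 0.5327 -0.2246  0.3038] q [-29.3   9.2  -1.2  79.3   0.1  -6.1] gap -0.0 F [-0.32  0.25  0.54]
travel cm [ 2.3  15.38 -6.55] toolY [ 0.007 -0.001 -1.   ]
[ 202  164   43   44 1412] [223.07436261 185.14943343] [ 0.52760212 -0.29126963  0.032     ]
(np.float64(221.41792590632463), np.float64(187.20765211984767))
```

View pics/w3.png

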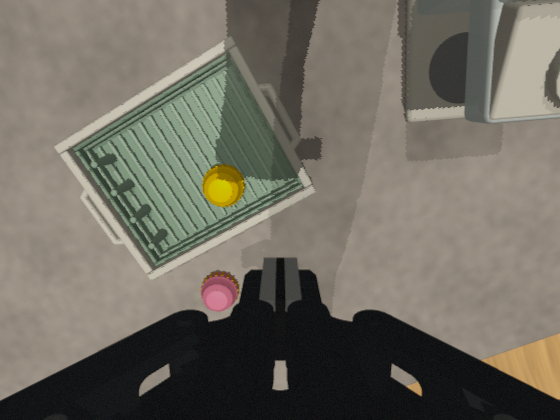

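The clean cap is at (223,185) in the rack and the pink one is outside at (219,292). The cap's position is confirmed at (0.528,-0.292). I move above it, then down.

Request:
{"fn": "send_rows", "kwargs": {"plan": [{"travel": [1.2,1.5,-3.3],"rot": [0,0,0],"fingers": 0},{"travel": [1,3,-3],"rot": [0,0,0],"fingers": 0},{"travel": [0,4,-0.4],"rot": [0,0,0],"fingers": 0},{"travel": [0,4,0],"rot": [0,0,0],"fingers": 0},{"travel": [0,2.5,0],"rot": [0,0,0],"fingers": 0}]}}

```text
t: 11.28
tool_pos: [0.5312, -0.2922, 0.1541]
orientation: [[0.922, 0.014, 0.388], [-0.388, -0.003, 0.922], [0.014, -1.0, 0.003]]
ft_force: [-0.0, -0.3, -0.7]
finger_gap: -0.0001
```

```bash
python3 -c "
from h import *
go([.528,-.293,.075])"
```

```text
t 11.275 tcp [ 0.5312 -0.2922  0.1541] q [-35.1  16.3 -10.6  62.4   0.3 -12.3] gap -0.0 F [-0.02 -0.33 -0.69]
travel cm [-0.37  7.91 -0.22] toolY [ 0.014 -0.003 -1.   ]
```

Request:
{"fn": "send_rows", "kwargs": {"plan": [{"travel": [-0.3,2.5,-0.2],"rot": [0,0,0],"fingers": 0},{"travel": [0,2.5,0],"rot": [0,0,0],"fingers": 0},{"travel": [0,1.5,0],"rot": [0,0,0],"fingers": 0},{"travel": [0,0.8,0],"rot": [0,0,0],"fingers": 0},{"travel": [0,0,0],"rot": [0,0,0],"fingers": 0}]}}

```text
t: 11.9
tool_pos: [0.5283, -0.2863, 0.0774]
orientation: [[0.924, 0.011, 0.382], [-0.382, 0.002, 0.924], [0.01, -1.0, 0.006]]
ft_force: [-0.3, -0.4, 0.4]
finger_gap: -0.0002
```

Run:
```python
from h import *
go([.528,-.293,.075])
S=snap('scene','scene3')
cv2.imwrite('pics/c3.png',cv2.resize(S['img'][200:320,60:220,::-1],(800,600),interpolation=cv2.INTER_CUBIC))
print([(np.array(proj(S,p))-[60,200])*5 for p in(arm.state()['tool_pos'],[.528,-.293,.05])])
```

```text
t 11.9 tcp [ 0.5283 -0.2863  0.0774] q [-34.8  20.  -15.7  53.9   0.4 -12.4] gap -0.0 F [-0.29 -0.42  0.35]
travel cm [ 0.23  0.23 -0.63] toolY [ 0.011  0.002 -1.   ]
[array([417.45872092, 235.94912868]), array([414.61735466, 287.46310259])]
```

View pics/c3.png

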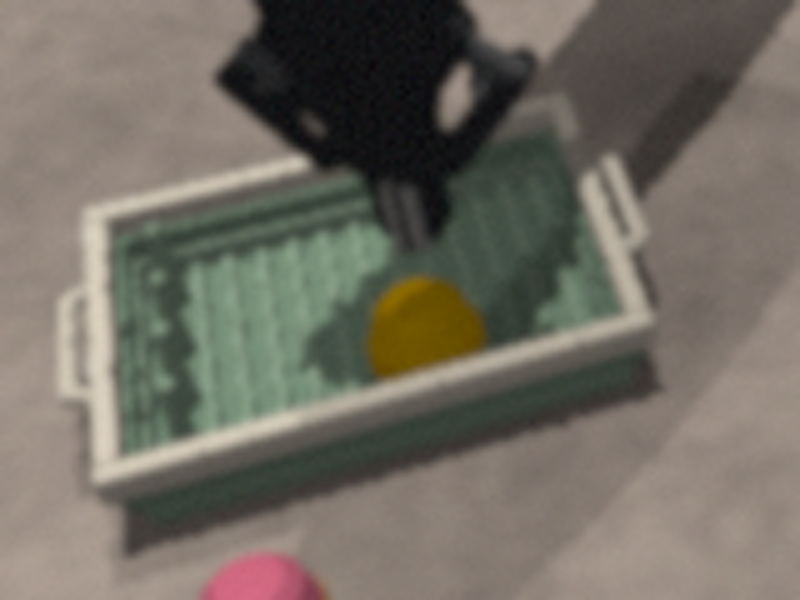

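The tips are about 27 mm above the clean cap's dome, in line with it. I make a small centring correction, then dwell.

Request:
{"fn": "send_rows", "kwargs": {"plan": [{"travel": [0.2,0.2,-0.5],"rot": [0,0,0],"fingers": 0},{"travel": [0,0,0],"rot": [0,0,0],"fingers": 0},{"travel": [0,0,0],"rot": [0,0,0],"fingers": 0},{"travel": [0,0,0],"rot": [0,0,0],"fingers": 0},{"travel": [0,0,0],"rot": [0,0,0],"fingers": 0}]}}

```text
t: 12.58
tool_pos: [0.5305, -0.2941, 0.0787]
orientation: [[0.924, 0.016, 0.382], [-0.382, -0.002, 0.924], [0.016, -1.0, 0.004]]
ft_force: [-0.1, 0.2, 0.2]
finger_gap: -0.0001
```

Request:
{"fn": "send_rows", "kwargs": {"plan": [{"travel": [0,0,0],"rot": [0,0,0],"fingers": 0},{"travel": [0,0,0],"rot": [0,0,0],"fingers": 0},{"travel": [0,0,0],"rot": [0,0,0],"fingers": 0},{"travel": [0,0,0],"rot": [0,0,0],"fingers": 0},{"travel": [0,0,0],"rot": [0,0,0],"fingers": 0}]}}

```text
t: 13.2
tool_pos: [0.5304, -0.294, 0.0786]
orientation: [[0.924, 0.016, 0.382], [-0.382, -0.002, 0.924], [0.016, -1.0, 0.004]]
ft_force: [0.1, -0.4, 0.1]
finger_gap: -0.0001
```

Request:
{"fn": "send_rows", "kwargs": {"plan": [{"travel": [0,0,0],"rot": [0,0,0],"fingers": 0},{"travel": [0,0,0],"rot": [0,0,0],"fingers": 0},{"travel": [0,0,0],"rot": [0,0,0],"fingers": 0},{"travel": [0,0,0],"rot": [0,0,0],"fingers": 0},{"travel": [0,0,0],"rot": [0,0,0],"fingers": 0}]}}

```text
t: 13.82
tool_pos: [0.5304, -0.2939, 0.0786]
orientation: [[0.924, 0.016, 0.382], [-0.382, -0.002, 0.924], [0.016, -1.0, 0.004]]
ft_force: [0.3, -0.8, -0.2]
finger_gap: 0.0002
```

Request:
{"fn": "send_rows", "kwargs": {"plan": [{"travel": [0,0,0],"rot": [0,0,0],"fingers": 0},{"travel": [0,0,0],"rot": [0,0,0],"fingers": 0},{"travel": [0,0,0],"rot": [0,0,0],"fingers": 0},{"travel": [0,0,0],"rot": [0,0,0],"fingers": 0},{"travel": [0,0,0],"rot": [0,0,0],"fingers": 0}]}}

```text
t: 14.45
tool_pos: [0.5304, -0.2939, 0.0785]
orientation: [[0.924, 0.016, 0.382], [-0.382, -0.002, 0.924], [0.016, -1.0, 0.004]]
ft_force: [0.3, 0.8, 0.2]
finger_gap: 0.0002
```

Run:
```python
from h import *
go([.528,-.293,.075])
S=snap('scene','scene4');S0=np.load('pics/scene0.npz')
for lo,hi in(((18,150,90),(32,255,255)),((18,150,50),(32,255,255)),((105,150,60),(125,255,255))):
  for c in(S0,S):
    n,l,s,ce=cv2.connectedComponentsWithStats(cv2.inRange(cv2.cvtColor(c['img'],cv2.COLOR_RGB2HSV),lo,hi))
    print([ce[i].round(1).tolist() for i in range(1,n) if 40<s[i,4]<2000 and ce[i][1]>140])
print(arm.sign_off())
```

```text
t 14.45 tcp [ 0.5304 -0.2939  0.0785] q [-35.3  20.2 -15.2  53.8   0.4 -12.8] gap 0.0 F [0.26 0.83 0.21]
travel cm [-0.26  0.35 -0.01] toolY [ 0.016 -0.002 -1.   ]
[[416.7, 217.9], [143.9, 264.9]]
[[416.7, 217.9], [143.5, 265.0]]
[[416.7, 217.9], [143.9, 264.9]]
[[416.7, 217.9], [143.8, 264.9]]
[[385.6, 244.5], [400.5, 270.9]]
[[385.7, 244.5], [400.5, 270.7]]
the job is handed in; nothing more can be done
None
```

The arm pointed at the bottle mouth, then the green button, then the clean yellow cap in the rack. It held each for just over 2 s with the fingers shut, and I handed the job in at about 14.5 s while still pointing at the clean cap. No verdict was given.

- **Pointing heights:** by my measurements the fingertips stood about 24 mm above the bottle mouth, 29 mm above the button and 28 mm above the cap. That is a little more than the 2 cm asked, but inside the judged band. Horizontally they were within about 5 mm of each target.
- **Nothing disturbed:** at the end both caps and both scoops were at the same pixels as at the start, to within 0.4 px. I did not re-measure the bottle or bowl at the end, and I did not measure the button's travel.
- **Contact:** the wrist force stayed at noise level, about 1 N. That noise is above the 0.3 N limit, so it cannot rule out a very light touch. The pictures taken during each dwell show clear gaps.
- **One disagreement:** in a wrist picture the front edge of the bottle rim looked about 15 px off the prediction, but it was partly hidden by the fingers. The bottle base and the other two views agreed, so I went with those.

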